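# Open the squeeze-cap hardware tub

## Robot

A 6-joint arm with a two-finger parallel gripper is mounted at the origin on the work surface. World frame = base frame: x ahead of the robot, y to its left, z up, the work surface at z = 0. Lengths are in mm, angles in rad, forces in N, time in s.
With the tool pointing down it reaches from about 400 to 925 mm from the base axis. Payload 12.5 kg.
Tool frame: the origin (TCP) lies on the centre line of the jaws, within the pads' length; the fingertips stand env.nose_length ahead of it and the grasp point (between the pads) is the TCP (env.nose_length is the distance from the TCP to the fingertips, in mm); z points along the fingers, x is the direction in which the jaws open and shut, and the axes are right-handed (so a half turn about z gives the same grasp; the last joint's range is limited). The gripper opens to 95 mm and grips with 3 to 60 N. Pads are 20 mm wide; open, the fingers measure 119 mm over their backs; the gripper's body (75 mm by 180 mm) begins 59 mm behind the grasp point.
Start: joints at [-1.427, 0.491, 1.559, -0, 1.092, -0.106], TCP at [154.529, -605.615, 198.161] pointing down, gripper open.
Joint ranges: [-3.1, 3.1], [-0.84, 2.19], [0.05, 2.79], [-1.13, 4.28], [0.06, 2.93], [-2.69, 2.69]. Speed limits (rad/s): [2.22, 2.22, 2.79, 3.14, 3.14, 3.14].

## Interface

Orientations are given as a rotation vector (axis times angle).
In Python, from cell import env, move_gripper, ik, sensors, imaging, ticket, nets gives the robot as it stands. Calls block until the motion is done:
- env.move_to(position, orientation): joint-space move of the TCP to a pose.
- env.servo_line(position, rot=None, velocity=150, f_stop=None): straight line of the TCP; rot=None keeps the orientation; velocity is the mean speed in mm/s. With f_stop (N) it stops when the force on the tool has changed by that much, and returns True; else False.
- env.goto_joints(angles): joint-space move.
- move_gripper(opening, f_grip=None): finger opening in mm; f_grip is the grip in N (None keeps the last); returns when the fingers have stopped.
- env.dwell(seconds).
- ik(position, orientation): joint angles nearest the present ones, or None.
- sensors.state(): the state.
- imaging.read_camera(name): name is "scene" or "top"; returns a dict with "color" (480x640x3 uint8, blue, green, red), "z_map" (480x640 float32, mm along the optical axis (not along the pixel's ray), 0 where there is no reading), "K" (3x3 intrinsics, pixels), "world_from_camera" (4x4, takes a point from camera to world coordinates). Camera axes: x right, y down, z forward; pixel columns grow to the right and rows downward; lengths in mm; the calibration is good to about 2 mm. A picture is of the moment at which its call begins.
A pose or a line that the arm cannot do raises env.Unreachable and nothing moves.
- ticket.hand_in(): hands the job in, once; it reports no verdict.
Trained networks look in a picture, given as the dict that the camera call returned (one of the last four; its "shot" number tells which), for a name from the list of things; names that differ only in an ending like _2 or _b are one class to them, and where a whole thing is asked for, a point or a joint stands for the part that bears it (a point fixed in the world has none). Each returns a list of dicts, best first, with "score" (0 to 1); they miss things now and then, are a little off and sometimes report something else, mostly with a low value. They report only what shows in the picture. A call takes as long as a camera call. They do not tell look-alikes from the thing itself.
- nets.masks_of(picture, query): "pixels" (480x640 bool, what is visible of it) and "box" ([left, top, right, bottom] in pixels, round what is visible of it).
- nets.place_of(picture, query): "location" ([column, row] in pixels: a listed point, or the origin of a listed thing).
The state is a dict: "clock": time; "qpos": joint angles; "qvel": joint speeds; "effort": joint torques, N m; "position": TCP position; "tcp_rot": TCP orientation; "wrist_force": force on the tool from outside, world axes, zero at the start; "ft_torque": the same for the moment, N m; "gripper_width": finger opening in mm.
Only numpy, scipy, OpenCV 4.12 (cv2) and the standard library are available. Lean on these libraries where they do the work, as an engineer would, in place of code of your own. Each camera call takes 0.05 s, during which the arm holds its last target. There are 200 camera calls.

## Task

Open the hardware tub that is held in the cradle: squeeze the two side tabs of its black cap together, without crushing them, and keep them in while you turn the cap anticlockwise until you feel its stop; do not force it. Lift the cap straight off and set it down gently, right way up and lying flat, inside the empty aluminium tray. Let go of it and leave the other things on the table where they are.

Things in the scene. Friction and masses are not known exactly. Their poses are not given: they have to be found in the camera images.
- tub_mouth (a point): White tub: centre of its mouth, at the top of the neck, 114 mm above the table; z up. The tub (86 mm across, shoulder 70 mm up) sits tight in a grey cradle (130 mm square, 45 mm high) fixed to the table; it cannot turn. Neck 34 mm across, bore 25. Stops on the shoulder under the cap's tabs reach 79 mm up, 64 mm across. Forces of over 35 N in all between cap and tub break the neck
- cap_grip (a point): Black squeeze cap: point on its axis at gripping height, 34 mm above its lower rim, 13 mm below its top. Cap 52 mm across, 47 mm tall, 60 to 110 g; seated, its rim is 73 mm above the table. z points out of its top; two flat dark-grey tabs, on its +y and -y sides, are 62 mm apart over their faces (52 mm squeezed). A plug under its top, 5 mm deep, sits in the bore with 0.9 mm of sideways play
- tab_a_face (a point): Middle of the flat outer face of the tab on the cap's +y side, 31 mm from the cap's axis. The face is 18 mm wide, from 13 to 47 mm above the cap's lower rim. Pressed, the tab slides straight inward against a spring: it starts to move at 3 N and is fully in, 5 mm, at 9 N. It frees the cap from about 3.5 mm inward. More than 30 N breaks it
- tab_b_face (a point): The same on the cap's -y side. Each tab has a tooth caught between stops on the tub's shoulder: until both tabs are in, the cap turns only 2 or 3 degrees. With both held in it turns anticlockwise seen from above, freely. If only one tab moves in, the grip is off-centre: shift towards relieving the side force
- tub: The same tub; origin under its centre on the table. Hidden lugs on its neck hold the cap down until it is turned far enough. A firm stop, 6 degrees past that, marks the place where the cap lifts straight off. The stop comes somewhere between 24 and 72 degrees from the closed position, different each time, and must be felt: 0.15 N m of turning moment there is plenty and safe; 0.3 N m may break it
- tray: Empty shallow aluminium tray fixed on the table, 150 mm square, rim 14 mm high, walls and floor 4 to 5 mm thick; origin at the centre of its underside, x and y along its sides, z up
- oil_bottle: Bystander: tall bottle, 60 mm across, 170 mm high; origin under its centre
- plain_jar: Bystander: low white jar with a plain round lid and no tabs, 70 mm across, 85 mm high; origin under its centre
- carton: Bystander: carton 90 x 130 x 60 mm; origin under its centre
- mug: Bystander: white mug, 80 mm across, 90 mm high, handle to its +y; origin under its centre
- tape_roll: Bystander: roll of tape lying flat, 100 mm across, 45 mm high; origin under its centre
- screwdriver: Bystander: screwdriver lying along its own x; origin under its middle
- bearing: Bystander: steel bearing, 52 mm across, 18 mm high; origin under its centre
Mind the look-alikes: they are no part of the job. What is meant by the tray is not pink or purple, and is the larger of those in its own colour.

How it is judged:
By the outcome, as a careful person would: the job done as asked, in the order asked, and still so for the second after the job is handed in, with the robot touching nothing.
It also fails if it takes over 61 s, if anything falls off the work surface, if the arm or the gripper's body presses on something with over 40 N, if the wrist force passes 120 N, or if a joint passes its speed limit or range.

## Working session

There is one attempt and no reset: what is moved stays moved. The work goes in short steps, each a Python script; the robot and the scene stay as the last script left them, time stands still between calls to the robot, and variables do not carry over. Pictures are saved under pics/ and viewed, on a budget of 10 in all, crops included, one or two more only if the job needs it, and the job is handed in when it is done.

```bash
ls; mkdir -p pics; cat > h.py <<'E'
import numpy as np, cv2
from cell import env, move_gripper, ik, sensors, imaging, ticket, nets
def w(p,u,v,z=None,r=2):
    u,v=float(u),float(v);K=p["K"];T=p["world_from_camera"]
    d=np.array([(u-K[0,2])/K[0,0],(v-K[1,2])/K[1,1],1])
    if z is None:
        a=p["z_map"][int(v)-r:int(v)+r+1,int(u)-r:int(u)+r+1];a=a[a>0]
        s=np.median(a) if a.size else 0
    else: s=(z-T[2,3])/(T[:3,:3]@d)[2]
    return T[:3,:3]@(d*s)+T[:3,3]
def cloud(p):
    K=p["K"];T=p["world_from_camera"];v,u=np.mgrid[:480,:640];z=p["z_map"]
    c=np.stack([(u-K[0,2])/K[0,0]*z,(v-K[1,2])/K[1,1]*z,z],-1)@T[:3,:3].T+T[:3,3]
    c[z<=0]=np.nan
    return c
E
python3 - <<'E'
from h import *
np.set_printoptions(precision=1,suppress=True)
print(env.nose_length)
for n in("top","scene"):
    p=imaging.read_camera(n); cv2.imwrite(f"pics/{n}0.png",p["color"])
    np.savez(f"{n}0.npz",**{k:p[k] for k in("color","z_map","K","world_from_camera")})
    print(n,p["world_from_camera"][:3,3],p["K"][0,0])
    for q in("tub_mouth","cap_grip","tab_a_face","tab_b_face","tub","tray","plain_jar","oil_bottle","carton","mug","tape_roll"):
        for d in nets.place_of(p,q)[:4]:
            l=d["location"]; print(q,round(d["score"],2),np.array(l), w(p,*l) if 3<l[0]<636 and 3<l[1]<476 else '')
print(sensors.state()["clock"])
E
```

```text
pics
19.0
top [ 290.9   69.3 1323.2] 508.4020224823963
tub_mouth 0.72 [269.9 250.3] [508.2 207.1   2.3]
tub_mouth 0.67 [426.1 226. ] [ 544.5 -182.7  119.4]
tub_mouth 0.49 [422.2 167.6] [ 704.9 -188.    81.2]
cap_grip 0.71 [426.3 227.6] [ 540.5 -182.9  119.6]
cap_grip 0.22 [271.1 247.6] [515.3 203.9   2.8]
tab_a_face 0.55 [413.8 224.2] [ 553.6 -156.8   99.3]
tab_b_face 0.54 [435.  230.6] [ 533.9 -204.7  114.7]
tub 0.93 [415.4 235.1] [ 528.5 -161.7   87.8]
tray 0.92 [225.5 324.1] [317.8 319.4   1.5]
tray 0.9 [299.2 317.2] [333.3 130.3   2.3]
tray 0.77 [271.1 249.3] [510.8 203.9   2.8]
tray 0.76 [136.9 339.1] [282.5 544.    2.7]
plain_jar 0.98 [423.8 166.4] [ 707.5 -191.8   82.9]
plain_jar 0.73 [413.5 221.5] [ 567.2 -162.    68.5]
oil_bottle 0.67 [220.9 178.6] [682.  325.5  78.4]
carton 0.6 [347.2 166.4] [718.3   2.1  57.2]
mug 0.71 [194.6 261.4] [480.5 403.5   4.9]
tape_roll 0.93 [500.3 231.5] [ 553.  -404.5   -1.6]
scene [1007.2 -819.6 1032.9] 488.3333085990745
tub_mouth 0.87 [274.2 296.9] [ 540.8 -187.5  116.6]
cap_grip 0.97 [277.1 298.8] [ 550.2 -189.3  116.5]
tab_a_face 0.6 [290.1 292.4] [510.9 -71.1  -2.4]
tab_a_face 0.49 [354.7 194.2] [503.2 369.9  35.8]
tab_a_face 0.19 [277.  272.6] [446.6 -34.   11.3]
tab_b_face 0.54 [267.  303.7] [ 535.3 -212.1  114.1]
tub 0.67 [275.  327.6] [ 560.7 -224.9   50.1]
tray 0.85 [269.8 232.2] [329.2 112.8   0.1]
tray 0.74 [323.  162.4] [299.3 533.5   0.5]
tray 0.72 [336.2 235.3] [521.7 195.7   0.5]
tray 0.59 [297.4 196.2] [314.7 313.8  -1. ]
plain_jar 0.57 [337.2 361.7] [ 739.7 -240.2   48.7]
oil_bottle 0.77 [407.7 228.8] [725.6 263.3  57.7]
oil_bottle 0.38 [287.7 295. ] [ 561.7 -159.3  105.7]
oil_bottle 0.3 [351.4 195.3] [493.2 365.9  30.4]
carton 0.63 [372.3 302.9] [744.5 -46.9  56.7]
mug 0.76 [354.2 194.9] [502.5 367.7  34.2]
mug 0.16 [277.5 329.6] [ 566.6 -223.5   43.9]
tape_roll 0.8 [229.9 401.7] [ 555.4 -419.6   -1. ]
1.2
```

View pics/top0.png

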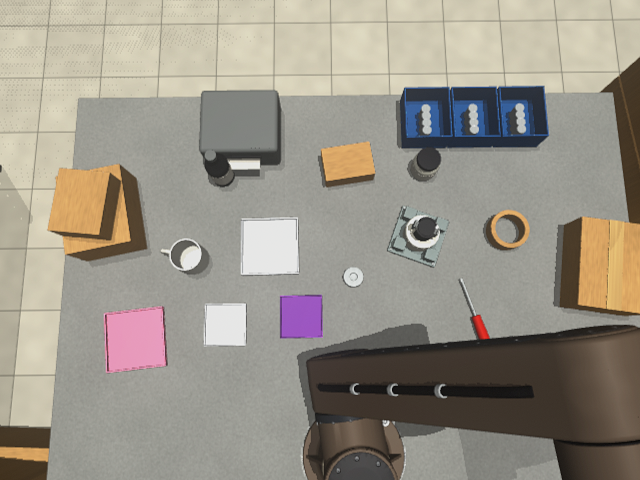

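View pics/scene0.png

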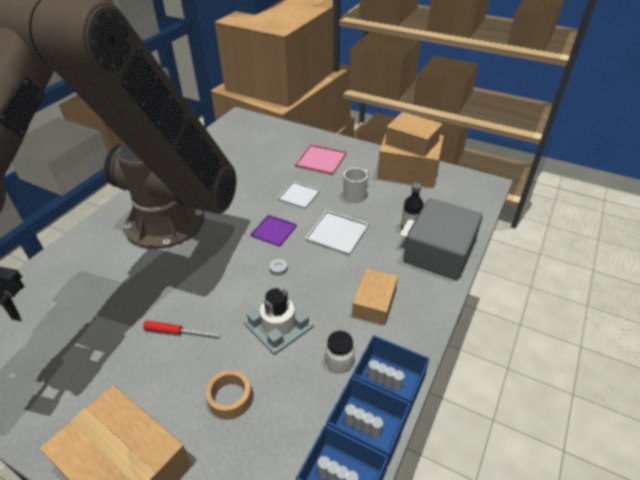

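Candidates. Trays in top view: grey ones at (270,247), large, and (225,324), small; pink (135,339); purple (301,316). The large grey one at (270,247) fits. Black caps: (426,228) in the cradle with tabs, against the plain jar at (427,162). The one in the cradle fits. I'll confirm both in one crop and measure them.

```bash
python3 - <<'E'
from h import *
np.set_printoptions(precision=1,suppress=True)
t=dict(np.load("top0.npz"));s=dict(np.load("scene0.npz"))
def crop(p,x,y,w_,h_): return cv2.resize(p["color"][y:y+h_,x:x+w_],(400,300),interpolation=cv2.INTER_CUBIC)
im=np.vstack([np.hstack([crop(t,386,200,80,60),crop(s,237,275,80,60)]),np.hstack([crop(t,190,200,200,150),crop(s,230,150,160,120)])])
cv2.imwrite("pics/crop.png",im)
for n,p in(("top",t),("scene",s)):
    c=cloud(p)
    m=(abs(c[...,0]-545)<60)&(abs(c[...,1]+185)<60)&(c[...,2]>113)
    q=c[m];print(n,m.sum(),"z",np.percentile(q[:,2],[5,50,95]))
    (cx,cy),sz,a=cv2.minAreaRect(q[:,:2].astype(np.float32));print("cap top minrect",cx,cy,sz,a,q[:,:2].mean(0))
    # dark blob colours, projected at top z=120
    g=p["color"].max(2); m2=np.zeros_like(m); 
    x,y=(426,229) if n=="top" else (277,300)
    m2[y-20:y+20,x-20:x+20]=True
    vs,us=np.where(m2&m); print("blob->z120",w(p,us.mean(),vs.mean(),120))
    # cradle
    for lo,hi,r in((40,49,100),):
        k=(abs(c[...,0]-545)<r)&(abs(c[...,1]+185)<r)&(c[...,2]>lo)&(c[...,2]<hi);q=c[k]
        (cx,cy),sz,a=cv2.minAreaRect(q[:,:2].astype(np.float32));print("cradle",cx,cy,sz,a)
    # tray: bright pixels
    u0,v0=(270,247) if n=="top" else (336,233)
    b=((p["color"].min(2)>175)*255).astype(np.uint8)
    nl,lab,st,ce=cv2.connectedComponentsWithStats(b)
    l=lab[v0,u0];vs,us=np.where(lab==l)
    pts=np.array([w(p,u,v,12)[:2] for u,v in zip(us,vs)],np.float32)
    print("tray",st[l],cv2.minAreaRect(pts))
E
```

```text
top 359 z [114.4 118.9 122.9]
cap top minrect 541.3062133789062 -183.3896942138672 (52.08673095703125, 55.495426177978516) 19.660152435302734 [ 540.8 -182.8]
blob->z120 [ 540.6 -182.6  120. ]
cradle 541.2513427734375 -183.41506958007812 (113.61922454833984, 115.48035430908203) 69.52202606201172
tray [ 240  217   59   58 3169] ((520.1184692382812, 207.97836303710938), (150.7094268798828, 151.44564819335938), 89.9093246459961)
scene 307 z [114.3 118.4 121.2]
cap top minrect 542.60302734375 -186.58102416992188 (52.3484001159668, 61.57643127441406) 17.26949691772461 [ 542.8 -187.1]
blob->z120 [ 543.7 -188.4  120. ]
cradle 543.7044677734375 -185.62107849121094 (114.84852600097656, 115.47798156738281) 68.81867980957031
tray [ 306  213   61   40 1386] ((518.410888671875, 200.8007354736328), (150.9450225830078, 138.24879455566406), 0.6134711503982544)
```

View pics/crop.png

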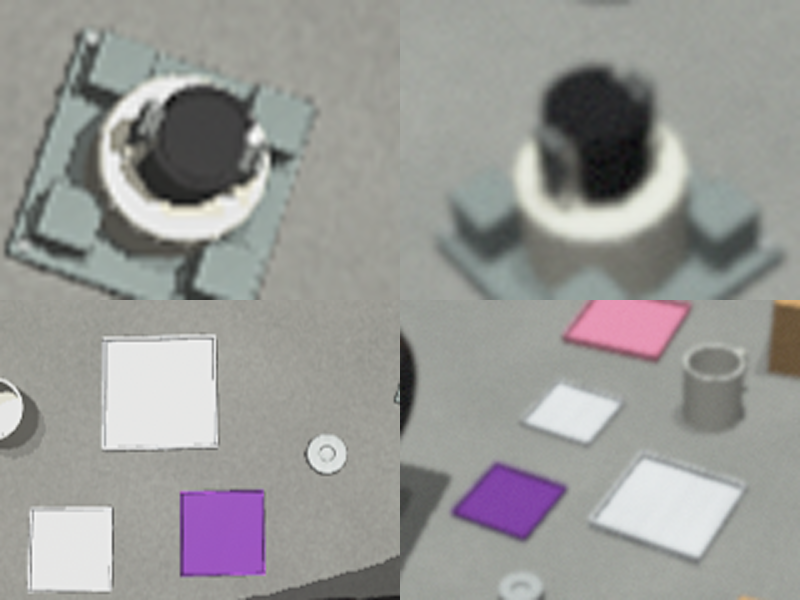

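```bash
cat >> h.py <<'E'
from scipy.spatial.transform import Rotation as R
def down(yaw):  # tool z down, tool x at world angle yaw (rad)
    x=np.array([np.cos(yaw),np.sin(yaw),0]);z=np.array([0,0,-1.]);return R.from_matrix(np.stack([x,np.cross(z,x),z],1)).as_rotvec()
E
python3 - <<'E'
from h import *
np.set_printoptions(precision=2,suppress=True)
t=dict(np.load("top0.npz"));s=dict(np.load("scene0.npz"))
for n,p,c0 in(("top",t,(541.2,-183.2)),("scene",s,(543,-186.5))):
    c=cloud(p);d=c[...,:2]-c0;r=np.hypot(*np.moveaxis(d,-1,0));a=np.degrees(np.arctan2(d[...,1],d[...,0]))
    m=(r>27.5)&(r<36)&(c[...,2]>92)&(c[...,2]<125)
    print(n,sorted(zip(a[m].round(),r[m].round(),c[...,2][m].round())))
a=[w(s,268.6,306.6,112),w(s,285,291,112)];print("scene tabs",a)
a=[w(t,416,223,112),w(t,437.6,227.4,112)];print("top tabs",a)
print("net",w(t,413.8,224.2,107),w(t,435,230.6,107))
q0=sensors.state()["qpos"]
for yaw in(75,75-180):
  for da in(0,36,75): print(yaw,da,ik([542,-185,107],down(np.radians(yaw+da))), ik([520,203,60],down(np.radians(yaw+da))))
E
```

```text
top [(np.float64(-128.0), np.float64(30.0), np.float64(116.0)), (np.float64(-127.0), np.float64(32.0), np.float64(107.0)), (np.float64(-126.0), np.float64(28.0), np.float64(107.0)), (np.float64(-126.0), np.float64(30.0), np.float64(99.0)), (np.float64(-126.0), np.float64(31.0), np.float64(116.0)), (np.float64(-126.0), np.float64(32.0), np.float64(93.0)), (np.float64(-125.0), np.float64(28.0), np.float64(117.0)), (np.float64(-125.0), np.float64(29.0), np.float64(92.0)), (np.float64(-123.0), np.float64(30.0), np.float64(119.0)), (np.float64(-119.0), np.float64(29.0), np.float64(118.0)), (np.float64(-116.0), np.float64(31.0), np.float64(117.0)), (np.float64(-114.0), np.float64(30.0), np.float64(121.0)), (np.float64(-113.0), np.float64(28.0), np.float64(116.0)), (np.float64(-108.0), np.float64(29.0), np.float64(119.0)), (np.float64(-106.0), np.float64(28.0), np.float64(112.0)), (np.float64(-105.0), np.float64(28.0), np.float64(122.0)), (np.float64(-103.0), np.float64(31.0), np.float64(120.0)), (np.float64(-100.0), np.float64(28.0), np.float64(110.0)), (np.float64(-98.0), np.float64(28.0)
[... 5486 characters left out ...]
, np.float64(118.0))]
scene tabs [array([ 542.46, -216.51,  112.  ]), array([ 552.2 , -155.67,  112.  ])]
top tabs [array([ 553.83, -159.94,  112.  ]), array([ 542.31, -212.03,  112.  ])]
net [ 551.97 -155.37  107.  ] [ 535.44 -206.43  107.  ]
75 0 [-0.44  0.53  1.79 -0.    0.83 -1.75] [ 0.25  0.58  1.86 -0.    0.71 -1.06]
75 36 [-0.44  0.53  1.79 -0.    0.83 -2.38] [ 0.25  0.58  1.86 -0.    0.71 -1.68]
75 75 None [ 0.25  0.58  1.86 -0.    0.71 -2.36]
-105 0 [-0.44  0.53  1.79 -0.    0.83  1.39] [ 0.25  0.58  1.86 -0.    0.71  2.09]
-105 36 [-0.44  0.53  1.79  0.    0.83  0.76] [0.25 0.58 1.86 0.   0.71 1.46]
-105 75 [-0.44  0.53  1.79 -0.    0.83  0.08] [ 0.25  0.58  1.86 -0.    0.71  0.78]
```

Crop confirms both: the cap has two tabs, and the large grey tray is bigger than its look-alike. Tab faces lie at about 69°/-111° around the axis in both cameras, which agrees with the cradle. Now a light squeeze first.

```bash
cat >> h.py <<'E'
Y0=np.radians(69.2-180); ax=np.array([np.cos(Y0),np.sin(Y0),0])
def st(l=""):
    s=sensors.state();f=np.array(s["wrist_force"]);x=R.from_rotvec(s["tcp_rot"]).as_matrix()[:,0]
    print(l,"t%.1f"%s["clock"],"p",np.round(s["position"],1),"w%.2f"%s["gripper_width"],"F",np.round(f,1),"Fx%.1f"%(f@x),"M",np.round(s["ft_torque"],3),flush=True);return s
E
python3 - <<'E'
from h import *
st()
env.move_to([542.2,-184.7,200],down(Y0)); st("above")
print(env.servo_line([542.2,-184.7,107],velocity=80,f_stop=4)); st("down")
move_gripper(66,4); st("66")
move_gripper(50,4); st("4N")
move_gripper(50,7); env.dwell(.2);st("7N")
E
```

```text
t1.2 p [ 154.5 -605.6  198.2] w94.69 F [-0.4  0.2 -0. ] Fx-0.3 M [0.035 0.044 0.013]
above t3.3 p [ 542.1 -185.3  200. ] w95.25 F [-0.7 -0.2  1. ] Fx0.4 M [ 0.026 -0.002  0.049]
False
down t4.6 p [ 542.4 -184.8  107.5] w95.03 F [ 0.3 -0.7 -0.5] Fx0.6 M [0.019 0.076 0.02 ]
66 t5.3 p [ 542.2 -184.7  107. ] w66.02 F [ 0.4  0.7 -0.6] Fx-0.8 M [0.055 0.055 0.03 ]
4N t5.8 p [ 542.2 -184.7  107. ] w50.16 F [ 1.  -0.4 -0.2] Fx-0.0 M [ 0.045 -0.034  0.013]
7N t6.2 p [ 542.2 -184.7  107. ] w49.89 F [-0.2  0.7  0.2] Fx-0.5 M [0.099 0.035 0.034]
```

The jaws reached 50 mm at 4 N, which the tabs should have prevented. I'll look.

```bash
python3 - <<'E'
from h import *
ims=[]
for n in("scene","top"):
    p=imaging.read_camera(n); x,y=(230,235) if n=="scene" else (366,180)
    ims.append(cv2.resize(p["color"][y:y+120,x:x+120],(400,400),interpolation=cv2.INTER_CUBIC))
    if n=="scene":
        c=cloud(p)
cv2.imwrite("pics/g1.png",np.hstack(ims))
st()
E
```

```text
t6.3 p [ 542.2 -184.7  107. ] w49.84 F [ 0.6 -0.1 -0. ] Fx-0.1 M [-0.03   0.019 -0.037]
```

View pics/g1.png

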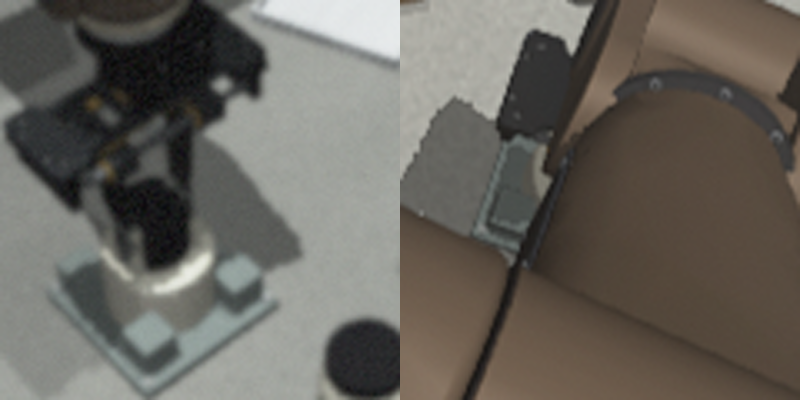

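The fingers do look astride the cap. I'll check where they actually stop by commanding smaller openings at low force.

```bash
python3 - <<'E'
from h import *
for o,f in((47,4),(64,4),(45,3),(45,5)):
    move_gripper(o,f); st(f"{o} {f}N")
E
```

```text
47 4N t6.7 p [ 542.2 -184.7  107. ] w47.36 F [0.2 0.7 0.1] Fx-0.7 M [ 0.05  -0.005  0.009]
64 4N t7.2 p [ 542.2 -184.7  107. ] w64.06 F [-0.4 -1.  -0.1] Fx1.1 M [ 0.051 -0.01   0.011]
45 3N t7.8 p [ 542.2 -184.7  107. ] w44.73 F [-0.2 -0.5 -0.4] Fx0.6 M [ 0.079 -0.004 -0.015]
45 5N t8.0 p [ 542.2 -184.7  107. ] w45.12 F [-0.6 -0.5 -0.9] Fx0.7 M [ 0.053 -0.     0.06 ]
```

```bash
python3 - <<'E'
from h import *
np.set_printoptions(precision=1,suppress=True,linewidth=200)
p=imaging.read_camera("scene");x,y=245,255
cv2.imwrite("pics/g2.png",cv2.resize(p["color"][y:y+75,x:x+75],(600,600),interpolation=cv2.INTER_CUBIC))
c=cloud(p)
for v in range(262,318,3):
    print(v," ".join("%4.0f/%4.0f/%3.0f"%tuple(c[v,u]) for u in range(256,300,4)))
E
```

```text
262  513/-205/242  522/-201/242  522/-187/230  545/-203/255  561/-209/268  564/-199/260  568/-188/252  572/-179/245  575/-168/237  576/-152/223  465/  41/ -5
265  512/-205/231  524/-205/237  536/-206/244  543/-201/242  560/-209/258  561/-196/246  569/-191/245  571/-178/234  572/-164/222  581/-160/223  588/-154/221
268  514/-209/226  386/ -32/ -1  538/-210/238  548/-209/242  559/-209/247  562/-199/240  567/-190/234  564/-170/213  577/-172/221  586/-169/224  nan/ nan/nan
271  520/-217/226  524/-208/220  403/ -37/ -0  554/-219/245  560/-211/241  444/ -34/ 17  548/-164/190  572/-182/219  579/-176/216  585/-169/213  486/   6/ -0
274  524/-224/225  532/-220/225  550/-229/243  556/-222/239  432/ -38/  2  443/ -35/  4  567/-192/216  561/-167/189  578/-176/206  481/  -9/ -1  490/  -1/ -4
277  540/-245/243  547/-241/243  551/-231/236  552/-217/223  436/ -46/ -1  563/-203/215  548/-165/170  560/-167/178  476/ -24/ -3  488/ -20/  0  497/ -14/ -1
280  543/-250/240  547/-242/234  550/-231/225  558/-227/225  564/-220/221  452/ -50/ -1  547/-166/160  559/-166/166  483/ -35/ -1  493/ -30/ -0  502/ -2
[... 1201 characters left out ...]
565/-200/117  568/-188/106  561/-160/ 72  569/-155/ 70  548/-102/  1
307  455/-158/ -3  465/-153/ -3  523/-209/ 91  539/-215/107  547/-209/105  554/-203/103  564/-200/105  569/-190/ 96  566/-169/ 72  572/-160/ 65  552/-109/ -1
310  486/-197/ 45  506/-206/ 66  522/-210/ 80  538/-214/ 94  541/-203/ 84  554/-204/ 92  564/-202/ 95  567/-188/ 82  569/-175/ 68  578/-170/ 69  561/-125/  9
313  491/-205/ 44  512/-215/ 68  521/-210/ 67  534/-211/ 77  539/-202/ 69  556/-208/ 86  563/-201/ 82  567/-190/ 72  576/-185/ 71  583/-178/ 68  568/-136/ 12
316  496/-212/ 43  509/-213/ 52  527/-219/ 70  538/-218/ 74  545/-211/ 71  554/-207/ 72  562/-201/ 70  571/-197/ 71  580/-192/ 69  585/-182/ 62  586/-166/ 44
```

View pics/g2.png

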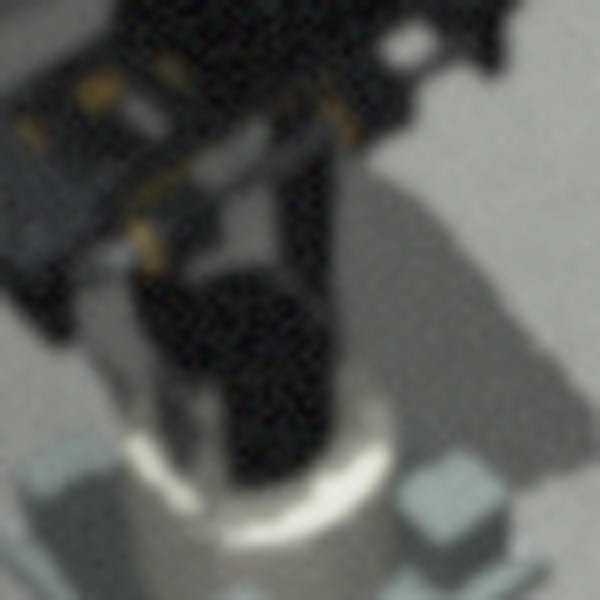

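```bash
cat >> h.py <<'E'
def fingers(zlo,zhi):
    p=imaging.read_camera("scene");c=cloud(p);d=c-np.array([542.2,-184.7,0]);al=d@ax;pe=d@np.array([-ax[1],ax[0],0])
    m=(abs(al)<65)&(abs(pe)<20)&(c[...,2]>zlo)&(c[...,2]<zhi)
    return np.c_[al[m],pe[m],c[...,2][m]],np.histogram(al[m],np.arange(-65,66,5))
E
python3 - <<'E'
from h import *
np.set_printoptions(precision=1,suppress=True,linewidth=200)
_,h=fingers(124,165);print(h[1]);print(h[0]);st()
move_gripper(64,5);_,h=fingers(124,165);print(h[0]);st()
move_gripper(80,5);_,h=fingers(124,165);print(h[0])
env.servo_line([542.2,-184.7,147],velocity=60)
move_gripper(45,5);_,h=fingers(124,165);print(h[0]);st()
E
```

```text
[-65 -60 -55 -50 -45 -40 -35 -30 -25 -20 -15 -10  -5   0   5  10  15  20  25  30  35  40  45  50  55  60  65]
[ 0  0  0  0  0  0  0 12 55 16  0  0  0  0  0  0  0  2 20 42  2  0  0  0  0  0]
 t8.1 p [ 542.2 -184.7  107. ] w44.95 F [ 0.7 -0.2 -0.1] Fx-0.0 M [ 0.  0. -0.]
[ 0  0  0  0  0  8 48 28  0  0  0  0  0  0  0  0  0  0  0  3 23 40  1  0  0  0]
 t8.8 p [ 542.2 -184.7  107. ] w63.88 F [ 0.3 -0.3 -0.1] Fx0.1 M [0.1 0.1 0. ]
[ 0  0  0  5 18 64  0  0  0  0  0  0  1  0  0  0  0  0  0  0  0 11 33 21  0  0]
[0 0 0 0 0 0 0 1 5 0 0 0 0 0 0 0 0 0 5 0 0 0 0 0 0 0]
 t11.0 p [ 542.2 -184.7  147. ] w45.30 F [ 0.7 -0.9  0. ] Fx0.6 M [0.1 0.  0. ]
```

The fingers really are closing freely, and the body looks about 40 mm higher than it should. I'll measure the true fingertip height.

```bash
python3 - <<'E'
from h import *
np.set_printoptions(precision=1,suppress=True,linewidth=220)
q,_=fingers(90,300)
for s in(-1,1):
    m=(q[:,0]*s>18)&(q[:,0]*s<38);print(s,np.histogram(q[m,2],np.arange(90,300,6)))
p=imaging.read_camera("scene");cv2.imwrite("pics/g3.png",cv2.resize(p["color"][215:335,200:340],(700,600),interpolation=cv2.INTER_CUBIC))
s=sensors.state();print(s["qpos"],s["position"])
E
```

```text
-1 (array([ 2,  2,  4, 14, 22,  2,  0,  0,  0,  0,  0,  0, 10, 11, 14, 13, 15, 12, 14, 13, 12, 14, 14,  6,  5,  4,  4,  4,  4,  4,  0,  0,  0,  4]), array([ 90,  96, 102, 108, 114, 120, 126, 132, 138, 144, 150, 156, 162, 168, 174, 180, 186, 192, 198, 204, 210, 216, 222, 228, 234, 240, 246, 252, 258, 264, 270, 276, 282, 288, 294]))
1 (array([24, 10, 14, 29, 29,  5,  0,  0,  0,  0,  0,  1,  8,  4, 12, 12, 12, 10, 14, 10, 11,  2,  0,  0,  0,  0,  0,  0, 27, 20, 16, 36, 42,  2]), array([ 90,  96, 102, 108, 114, 120, 126, 132, 138, 144, 150, 156, 162, 168, 174, 180, 186, 192, 198, 204, 210, 216, 222, 228, 234, 240, 246, 252, 258, 264, 270, 276, 282, 288, 294]))
[-0.4  0.5  1.7  0.   0.9  1.5] [ 542.2 -184.7  147. ]
```

View pics/g3.png

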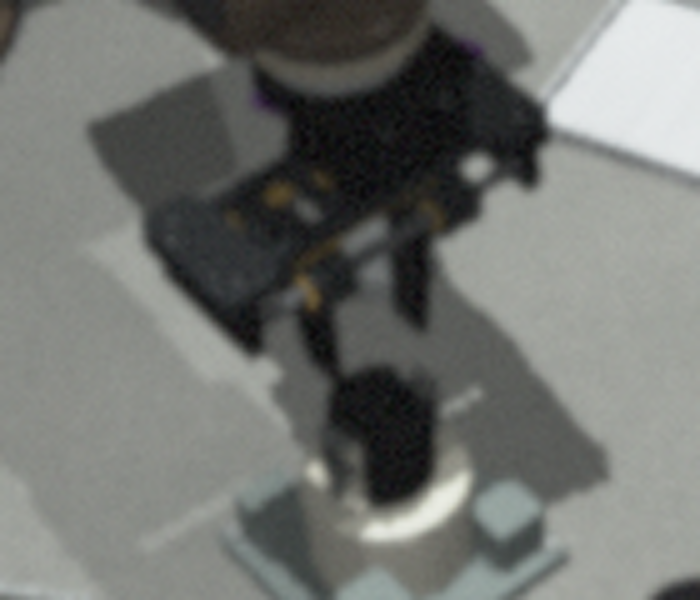

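Fingertips are at z≈162 with the reported TCP at 147, so the whole tool stands ~34 mm higher than reported (tip = reported z + 15). Sideways it is centred. I'll correct for that.

```bash
python3 - <<'E'
from h import *
move_gripper(90,4)
print(env.servo_line([542.2,-184.7,76],velocity=60,f_stop=5)); st("down")
move_gripper(68,4); st("68")
for f in (3,4,6,8):
    move_gripper(48,f); env.dwell(.15); st(f"{f}N")
q,_=fingers(80,300)
E
```

```text
False
down t13.3 p [ 542.4 -184.8   76.4] w90.07 F [-0.9 -0.9 -0.4] Fx1.2 M [0.026 0.025 0.01 ]
68 t14.0 p [ 542.2 -184.7   76. ] w67.97 F [ 0.1 -0.  -0.2] Fx-0.0 M [ 0.038  0.042 -0.001]
3N t14.4 p [ 542.2 -184.5   76. ] w60.58 F [ 0.2  3.1 -0.4] Fx-2.9 M [ 0.663 -0.102 -0.004]
4N t14.8 p [ 542.1 -184.7   76. ] w59.91 F [0.5 2.1 0.8] Fx-2.2 M [0.497 0.062 0.002]
6N t15.2 p [ 542.2 -184.7   76. ] w56.86 F [-1.   1.7  2.8] Fx-1.2 M [ 0.47   0.044 -0.07 ]
8N t15.6 p [ 542.2 -184.7   76.1] w53.56 F [-0.6  3.4  3.1] Fx-2.9 M [ 0.521  0.138 -0.015]
```

```bash
python3 - <<'E'
from h import *
P=np.array([542.2,-184.7,76.])
for k in(.8,1.6):
    env.servo_line(P-k*ax,velocity=10);env.dwell(.2);st(k);st()
move_gripper(48,12);env.dwell(.2);st("12N");st();st()
E
```

```text
0.8 t16.1 p [ 542.5 -184.    76. ] w53.01 F [-1.7  0.7  3.5] Fx-0.1 M [ 0.249  0.291 -0.044]
 t16.1 p [ 542.5 -184.    76. ] w53.01 F [-1.7  0.7  3.5] Fx-0.1 M [ 0.249  0.291 -0.044]
1.6 t16.6 p [ 542.8 -183.3   76. ] w53.35 F [-1.5  0.3  3.7] Fx0.3 M [-0.028  0.344  0.036]
 t16.6 p [ 542.8 -183.3   76. ] w53.35 F [-1.5  0.3  3.7] Fx0.3 M [-0.028  0.344  0.036]
12N t17.0 p [ 542.9 -183.4   76.1] w51.74 F [-1.5 -2.4  4.1] Fx2.8 M [-0.3    0.324 -0.036]
 t17.0 p [ 542.9 -183.4   76.1] w51.74 F [-1.5 -2.4  4.1] Fx2.8 M [-0.3    0.324 -0.036]
 t17.0 p [ 542.9 -183.4   76.1] w51.74 F [-1.5 -2.4  4.1] Fx2.8 M [-0.3    0.324 -0.036]
```

```bash
cat > turn.py <<'E'
from h import *
import json,sys
P=np.array([542.2,-184.7,76.])-1.1*ax
th=0.;step=2.;stop=None;M0=None
env.servo_line(P,velocity=10);env.dwell(.15);s=st("start");M0=s["ft_torque"][2]
env_t=s["clock"]
while th<76:
    th+=step
    env.servo_line(P,rot=down(Y0+np.radians(th)),velocity=100)
    env.dwell(.05)
    s=sensors.state();F=np.array(s["wrist_force"]);m=s["ft_torque"][2]-M0
    yaw=R.from_rotvec(s["tcp_rot"]).as_matrix()[:,0];ya=np.degrees((np.arctan2(yaw[1],yaw[0])-Y0+np.pi)%(2*np.pi)-np.pi)
    print("t%.2f th%.1f act%.1f M%.3f F %s w%.1f"%(s["clock"],th,ya,m,np.round(F,1),s["gripper_width"]),flush=True)
    P[:2]+=np.clip(.12*F[:2],-.4,.4)
    if th<=6 and abs(m)>.15 or abs(m)>.11 or np.hypot(*F[:2])>12: break
    step=1. if abs(m)>.05 else 2.
    if s["clock"]-env_t>22: print("slow");break
json.dump([th,P.tolist(),M0],open("turn.json","w"))
E
python3 turn.py
```

```text
start t17.4 p [ 542.8 -183.5   76.1] w51.82 F [0.6 2.1 5.5] Fx-2.1 M [ 0.5   -0.143 -0.003]
t17.68 th2.0 act2.0 M0.007 F [0.7 0.8 4.3] w51.5
t17.98 th4.0 act4.0 M0.067 F [-0.5 -0.3  4.8] w51.8
t18.28 th5.0 act5.0 M0.082 F [ 0.4 -0.2  6.1] w51.5
t18.58 th6.0 act6.0 M0.029 F [0.  0.4 5.5] w51.5
t18.88 th8.0 act8.0 M0.003 F [-0.3  0.1  4.5] w51.2
t19.18 th10.0 act10.0 M0.030 F [0.  0.3 5.1] w51.5
t19.48 th12.0 act12.0 M0.068 F [ 0.5 -0.6  5.3] w51.5
t19.78 th13.0 act13.0 M0.037 F [-0.   0.6  6.4] w51.6
t20.08 th15.0 act15.0 M0.039 F [ 1.2 -0.5  5. ] w51.8
t20.38 th17.0 act17.0 M0.047 F [ 0.2 -0.   5.6] w52.0
t20.68 th19.0 act19.0 M0.082 F [-0.3 -0.6  5.2] w51.9
t20.98 th20.0 act20.0 M0.015 F [ 0.7 -0.4  5.9] w52.1
t21.28 th22.0 act22.0 M0.020 F [-0.1  0.5  6. ] w51.4
t21.58 th24.0 act24.0 M0.027 F [-0.2  0.7  5. ] w51.6
t21.88 th26.0 act26.0 M0.050 F [-0.7  0.4  4.7] w51.5
t22.18 th28.0 act28.0 M0.087 F [0.3 0.9 5.7] w51.3
t22.48 th29.0 act29.0 M-0.042 F [-1.3 -0.   5.8] w51.7
t22.78 th31.0 act31.0 M0.094 F [0.  0.3 5.8] w51.8
t23.08 th32.0 act32.0 M-0.025 F [0.  0.1 4.6] w51.2
t23.38 t
[... 583 characters left out ...]
6.68 th51.0 act51.0 M0.026 F [-1.   0.8  5.1] w51.9
t26.98 th53.0 act53.0 M0.090 F [ 0.6 -0.3  5.5] w51.8
t27.28 th54.0 act54.0 M-0.020 F [-0.   0.1  5.9] w51.6
t27.58 th56.0 act56.0 M0.051 F [-0.6 -1.5  5.4] w51.7
t27.88 th57.0 act57.0 M0.008 F [-0.1 -0.1  5.1] w51.7
t28.18 th59.0 act59.0 M0.027 F [ 1.  -0.2  5.4] w51.9
t28.48 th61.0 act61.0 M0.064 F [-0.5  0.6  5.5] w51.7
t28.78 th62.0 act62.0 M0.028 F [-0.4 -0.1  4.9] w51.6
t29.08 th64.0 act64.0 M0.015 F [0.1 0.5 5. ] w51.4
t29.38 th66.0 act66.0 M0.074 F [ 0.2 -0.7  4.8] w51.7
t29.68 th67.0 act67.0 M-0.047 F [-0.8  0.4  5.4] w51.8
t29.98 th69.0 act68.9 M-0.073 F [ 1.7 -0.6  4.5] w51.1
t30.28 th70.0 act70.0 M-0.266 F [ 0.5 -0.9  4.5] w51.6
```

Firm stop at 70° (moment jumped to −0.27). Ease back to a light contact and lift gently.

```bash
python3 - <<'E'
from h import *
import json
th,P,M0=json.load(open("turn.json"));P=np.array(P)
env.servo_line(P,rot=down(Y0+np.radians(69.0)),velocity=100);st("eased")
Q=P.copy();Q[2]+=4
print(env.servo_line(Q,velocity=15,f_stop=10));st("lift4")
E
```

```text
eased t30.5 p [ 542.8 -183.6   76.1] w51.68 F [ 0.3 -0.5  4.6] Fx0.5 M [-0.106 -0.142 -0.105]
False
lift4 t30.9 p [ 542.7 -183.5   79.9] w51.98 F [ 1.1 -0.7 -1.6] Fx1.3 M [-0.085 -0.419 -0.082]
```

```bash
python3 - <<'E'
from h import *
import json
th,P,M0=json.load(open("turn.json"));P=np.array(P);P[2]=150
print(env.servo_line(P,velocity=80,f_stop=12));st("up")
p=imaging.read_camera("scene");cv2.imwrite("pics/g4.png",cv2.resize(p["color"][200:335,200:360],(640,540),interpolation=cv2.INTER_CUBIC))
c=cloud(p);d=np.hypot(c[...,0]-543,c[...,1]+185);m=(d<30)&(c[...,2]>100)&(c[...,2]<200)
print(np.histogram(c[...,2][m],np.arange(100,201,5)))
E
```

```text
False
up t32.0 p [ 542.5 -183.5  149.5] w51.73 F [ 0.3  0.8 -1.4] Fx-0.3 M [-0.046 -0.045  0.009]
(array([35, 33, 44,  6,  0,  0,  0,  0,  3, 22, 18, 17, 24, 21,  7,  4,  5,
        2,  7,  0]), array([100, 105, 110, 115, 120, 125, 130, 135, 140, 145, 150, 155, 160,
       165, 170, 175, 180, 185, 190, 195, 200]))
```

View pics/g4.png

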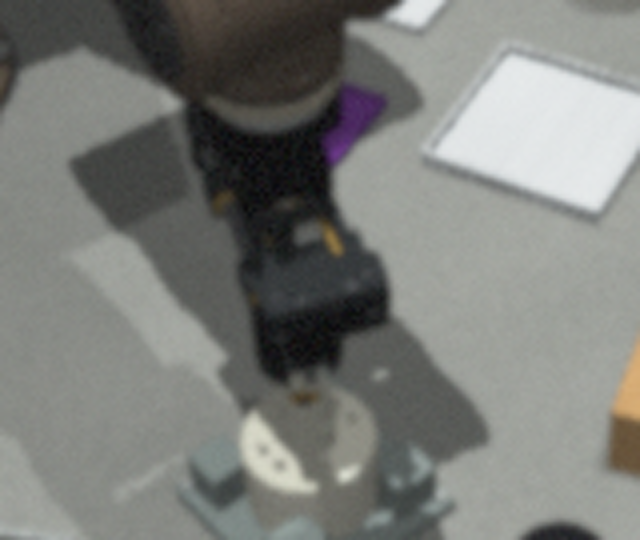

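The cap is held with its rim at about z 145 (crop (300,350)), and the bare neck shows at (305,395). On to the tray at (519,204).

```bash
python3 - <<'E'
from h import *
yaw=Y0+np.radians(69)
X,Y=519.3,204.5
env.move_to([X,Y,150],down(yaw));st("over tray")
env.servo_line([X,Y,26],velocity=90);st("low")
print(env.servo_line([X,Y,2],velocity=12,f_stop=2.5));s=st("touch")
E
```

```text
over tray t33.5 p [519.7 203.7 150. ] w51.36 F [ 1.5 -0.8 -0.3] Fx1.6 M [-0.03  -0.054 -0.016]
low t35.0 p [519.5 204.6  26.5] w51.39 F [-0.  -0.2 -0.4] Fx0.1 M [ 0.008 -0.081 -0.038]
True
touch t36.4 p [519.4 204.5   7. ] w51.77 F [ 0.1 -0.9  4.7] Fx0.7 M [-0.094  0.016 -0.045]
```

Contact came at 7.0, against 7.5 expected. Release, withdraw and check.

```bash
python3 - <<'E'
from h import *
np.set_printoptions(precision=1,suppress=True,linewidth=200)
z=sensors.state()["position"][2]
move_gripper(58,4);move_gripper(84);st("open")
env.servo_line([519.3,204.5,160],velocity=90);st("up")
env.move_to([470,0,260],down(Y0+np.radians(69)));st("away")
p=imaging.read_camera("scene");q=imaging.read_camera("top")
a=cv2.resize(p["color"][180:330,230:390],(400,400),interpolation=cv2.INTER_CUBIC);b=cv2.resize(q["color"][190:310,210:330],(400,400),interpolation=cv2.INTER_CUBIC)
cv2.imwrite("pics/end.png",np.hstack([a,b]))
for n,c in(("scene",cloud(p)),("top",cloud(q))):
    m=(abs(c[...,0]-519)<75)&(abs(c[...,1]-204)<75)&(c[...,2]>40)&(c[...,2]<70)
    k=c[m];print(n,m.sum(),np.median(k,0),np.percentile(k[:,2],[5,50,95]),np.ptp(k[:,:2],axis=0))
E
```

```text
open t37.4 p [518.9 204.4   6.5] w84.10 F [-0.2  0.4 -0.4] Fx-0.4 M [-0.1 -0.1  0. ]
up t39.2 p [519.1 204.5 159.5] w84.02 F [-0.6  0.5 -0.2] Fx-0.8 M [-0.  -0.1 -0. ]
away t40.1 p [470.2   0.5 259.5] w84.03 F [-0.3 -0.5  0.4] Fx0.1 M [-0. -0. -0.]
scene 195 [520.1 198.8  48.5] [42.5 48.5 51.9] [56.6 56.7]
top 347 [516.9 204.4  49.6] [44.1 49.6 54.2] [55.6 51.4]
```

View pics/end.png

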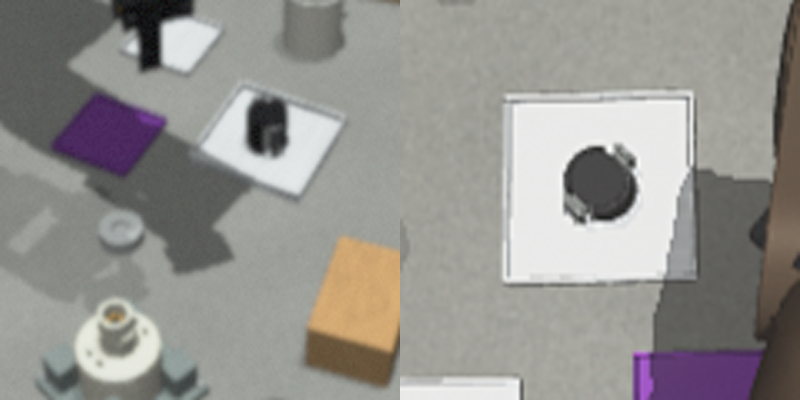

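The cap stands upright in the middle of the large grey tray (right crop, (600,183)). Its top is at z≈50 against 51.5 expected, so it lies flat. The tub is open at (117,315) in the left crop.

```bash
python3 -c "
from h import *
ticket.hand_in();st()"
```

```text
the job is handed in; nothing more can be done
the job is handed in; nothing more can be done
```

The tub is open and its cap is lying flat, right way up, in the middle of the large grey aluminium tray. I handed the job in at about 40 s on the robot clock.

- **Squeeze:** I held both tabs in at 12 N (jaw opening 51.7 mm) after shifting the grip about 1 mm to even out the side force.
- **Turn:** I turned the cap anticlockwise in 1–2° steps until I felt the stop at 70°. I then eased back 1° and lifted the cap straight up without resistance.
- **Placing:** I lowered the cap until it touched the tray floor lightly, let go and moved clear.

**Last checks:** both cameras show the cap upright near the tray's centre. Its top is at z≈49–50 mm against the 51.5 mm expected. The tub's neck is bare and in place, and the gripper touches nothing. I saw nothing disturbed in the last pictures, but they cover only the area around the tub and tray, so not every bystander was rechecked.

**What disagreed:**
- **Tool height:** the fingertips were about 34 mm higher than the reported TCP position and nose length implied. My first squeezes therefore closed just above the cap, touching nothing. I measured the offset with the depth camera and corrected for it, and the set-down contact height then agreed to within 0.5 mm.
- **Moment at the stop:** it jumped to 0.27 N m for about 0.2 s during the last 1° step. That is above the 0.15 N m given as plenty but below the 0.3 N m that may break the stop, and I saw no sign of damage.

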